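Turn the chopping board up to dry

TASK

The freshly rinsed chopping board lies flat on the deck of the wooden drying stand, where its wet underside cannot dry. Slide it flat towards the sink bowl, away from the slats, until its end clearly sticks out past the open edge of the deck (about a third of its length), reach under that end and turn the board over backwards, so that it ends leaning against the slats with its underside facing the bowl and its lower edge on the deck, pushed home squarely against the feet of the slats. Do not let it fall off the deck, and leave the mug, the honey jar and the glass where they are.

Things in the scene. Friction and masses are not known exactly. Their poses are not given: they have to be found in the camera images.
- stand_front (a point): Middle of the top of the open edge (left end, towards the bowl) of the fixed wooden drying stand's deck: a flat plate 260 (x) x 200 (y) x 14 mm, top 60 mm above the work surface, on two runners whose ends lie 60 mm in from the open edge. Axes: x from the open edge to the slats (to the robot's right, and up to 0.42 rad away from the robot), y along the edge, away from the robot, z up.
- stand_stop (a point): Point on the deck top, 215 mm along x from stand_front, in the line of the feet of the three slats (same axes). The slats rise from here, 125 mm long, 26 mm wide, 60 mm apart, leaning back (to +x) 25 degrees from upright; the board is to lean on them.
- board_mid (a point): Centre of the loose wooden board: 150 mm long (x), 130 wide (y), 14 thick (z), about 0.25 kg, friction on the stand about 0.4. x runs from its outer end (at the deck's open edge) to its inner end (at the slats); z out of the face with a dark groove line, up at the start. It starts about square on the deck, outer end 6 to 20 mm in from the open edge, 45 to 59 mm clear between inner end and slats.
- mug_mid (a point): Bystander: mug, about 90 mm wide and 105 mm high, standing to the right of the stand; point 45 mm above its foot.
- honey_mid (a point): Bystander: squat round jar with dark lid, 65 mm wide, 86 mm high, right of the stand, beyond the mug; point 45 mm above its foot.
- tumbler_mid (a point): Bystander: clear glass, 81 mm wide, 92 mm high, behind the slats, farther from the robot; point 45 mm above its foot.
- board_outer (a point): Middle of the board's outer end (the one at the deck's open edge) (half-way up its thickness); this end is at the top when the board leans on the slats.
- board_inner (a point): Middle of the board's inner end (the one at the slats) (half-way up its thickness); this end is at the bottom when the board leans on the slats.

How it is judged:
On the way, in this order (a step that is already met when the one before it is completed fails the run):
1. the board, still flat on the deck, sticks out at least 30 mm past the deck's open edge (x of board_outer in the frame of stand_front below -0.03 m and angle between board_mid's own z axis and vertical below 0.12 rad), for 0.2 s.
2. the board has been turned up past upright (angle between board_mid's own z axis and vertical above 1.7 rad), for 0.2 s.
At the end, for the whole second after the job is handed in: Board at rest, released, leaning on the slats, underside to the bowl (turned 103 to 129 degrees), lower edge on the deck, its mid-point at most 25 mm in front of the slat feet, square to them within 8.6 degrees, within 60 mm of the stand's middle line (angle between board_mid's own z axis and vertical between 1.8 and 2.25 rad and x of board_inner in the frame of stand_stop above -0.025 m and z of board_inner in the frame of stand_stop between -0.005 and 0.02 m and z of board_outer in the frame of stand_stop above 0.11 m and y of board_mid in the frame of stand_stop between -0.06 and 0.06 m and angle between the y axis of board_mid and the y axis of stand_stop, either way round below 0.15 rad and contact force between board and stand above 0.3 N and linear speed of board below 0.02 m/s); the robot touches nothing.
It fails at once if the board falls off the deck (height (world z) of board_mid below 0.04 m).
It fails at once if the mug is moved more than 25 mm (distance of mug_mid from where it was at the start of the episode above 0.025 m).
It fails at once if the honey jar is moved more than 25 mm (distance of honey_mid from where it was at the start of the episode above 0.025 m).
It fails at once if the glass is moved more than 25 mm (distance of tumbler_mid from where it was at the start of the episode above 0.025 m).
It also fails if it takes over 51 s, if anything falls off the work surface, if the arm or the gripper's body presses on something with over 40 N, if the wrist force passes 120 N, or if a joint passes its speed limit or range.

ROBOT

A 7-joint arm with a two-finger parallel gripper is mounted at the origin on a cart in front of the work surface, level with it; the furniture and walls round the work are solid. World frame = base frame: x ahead of the robot, y to its left, z up, the work surface at z = 0. Lengths are in m, angles in rad, forces in N, time in s.
With the tool pointing down it reaches from about 0.425 to 0.875 m from the base axis. Payload 9.9 kg.
Tool frame: the origin (TCP) lies on the centre line of the jaws, within the pads' length; the fingertips stand 19 mm ahead of it and the grasp point (between the pads) is the TCP; z points along the fingers, y is the line along which they close (so a half turn about z gives the same grasp; the last joint's range is limited). The gripper opens to 85 mm and grips with 20 to 120 N. Pads are 22 mm wide; open, the fingers measure 114 mm over their backs; the gripper's body (76 mm by 85 mm) begins 54 mm behind the grasp point. The pads swing forward as they close: fully open they stand 13 mm farther back than shut.
Start: joints at [-1.209, 0.576, 0.025, 1.437, -0.015, 1.129, -0.057], TCP at [0.291, 0.609, 0.25] pointing down, gripper open.
Joint ranges: [-2.76, 2.76], [-0.34, 2.15], [-1.52, 1.57], [0.19, 2.46], [-1.09, 4.23], [0.17, 1.99], [-2.82, 2.82]. Speed limits (rad/s): [2.22, 2.22, 3.01, 3.01, 3.14, 3.14, 3.14].

INTERFACE

Orientations are given as a unit quaternion [x, y, z, w].
In Python, from station import bot gives the robot as it stands.
- The arm moves only by the tool play_rows, never from a script. Its argument "motion" is text: rows parted by semicolons, each of 6 numbers parted by spaces: the shift along the tool's x, y, z in units of 150 mm (1.0 is 150 mm), then the turn, a rotation vector about the tool's x, y, z in units of 0.5 rad (1.0 is 0.5 rad). A call has 1 to 5 rows; each row is the pose to reach, as a shift and turn from the pose commanded when the call began, along the tool's axes at that moment; what a row does not reach only later rows make up. A row lasts 1/8 s, in which the tool goes at most 62.5 mm and 10.7 degrees, less where a joint would pass 70% of its speed; a pose out of reach is approached as far as the arm can. A call with a number of a shift or a turn outside -1 to 1 is refused whole. A call with a gripper value outside its range is refused whole. "grip" is the opening, from 0 (shut) to 1 (fully open), set as the call begins (left out, the last holds). The fingers move at their own pace and stop on an object; the grip force is fixed at half the most. Time passes only in rows, so rows that repeat a pose let the fingers close. It gives the time, the measured TCP pose, the force, the opening and the grip force at its end, in the units of the state.
- bot.get_obs(): the state, without advancing time (a new reading comes with each control period).
- bot.get_image(name): name is "side" or "top"; returns a dict with "img" (384x512x3 uint8, red, green, blue), "z_map" (384x512 float32, m along the optical axis (not along the pixel's ray), 0 where there is no reading), "fx", "fy", "cx", "cy" (pixels), "world_from_camera" (4x4, takes a point from camera to world coordinates). Camera axes: x right, y up, looking along -z (the intrinsics and any distortion apply to the point x, -y, -z); pixel columns grow to the right and rows downward; lengths in m; the calibration is good to about 2 mm. A picture is of the moment at which its call begins.
- bot.hand_in(): hands the job in; it is judged then, once.
The state is a dict: "time_s": time; "qpos": joint angles; "qd": joint speeds; "joint_efforts": joint torques, N m; "position": TCP position; "eef_rot": TCP orientation; "contact_force": force on the tool from outside, world axes, zero at the start; "wrist_torque": the same for the moment, N m; "gripper_width": finger opening in m; "finger_force": force on a finger pad.
Only numpy, scipy, OpenCV 4.12 (cv2) and the standard library are available. Lean on these libraries where they do the work, as an engineer would, in place of code of your own. Each camera call takes 0.05 s, during which the arm holds its last target. There are 200 camera calls.

## Working session

There is one attempt and no reset: what is moved stays moved. The work goes in short steps, Python scripts to look and compute and a tool call to move; the robot and the scene stay as the last step left them, time stands still between calls to the robot, and variables do not carry over. Pictures are saved under pics/ and viewed, at most 10 in all, crops included, and the job is handed in when it is done.

Besides the shell and the picture viewer there is one more tool, called after "Call:" as a command line: name --argument value ..., lists and objects as JSON in quotes. play_rows: Moves the arm, as the interface text tells. Its arguments: {"type":"object","properties":{"motion":{"type":"string"},"grip":{"type":"number"}},"required":["motion"]}

```bash
ls; mkdir -p pics; python3 - <<'E'
from station import bot
import cv2,numpy as np
o=bot.get_obs();print({k:np.round(v,3).tolist() for k,v in o.items()})
ims=[]
for n in("top","side"):
    d=bot.get_image(n);np.savez(f"{n}0.npz",**d)
    cv2.imwrite(f"pics/{n}0.png",d["img"][:,:,::-1])
    print(n,d["fx"],d["fy"],d["cx"],d["cy"],np.round(d["world_from_camera"],3).tolist(),(d["z_map"]>0).mean(),[k for k in d])
E
```

```text
pics
{'time_s': 0.0, 'qpos': [-1.209, 0.577, 0.025, 1.438, -0.015, 1.129, -0.056], 'qd': [-0.001, -0.0, 0.0, 0.002, 0.0, -0.001, 0.001], 'joint_efforts': [0.0, -76.576, 2.251, -28.597, 0.015, 0.013, -0.0], 'position': [0.291, 0.609, 0.249], 'eef_rot': [0.221, 0.975, -0.001, -0.0], 'contact_force': [-0.066, 0.196, -1.307], 'wrist_torque': [0.002, -0.008, 0.001], 'finger_force': 0.0, 'gripper_width': 0.085}
top 440.0299970092677 440.0299970092677 261.94374112480216 186.7932941774021 [[0.015, 0.99, -0.141, 0.428], [-1.0, 0.013, -0.014, -0.111], [-0.012, 0.141, 0.99, 1.116], [0.0, 0.0, 0.0, 1.0]] 0.99615478515625 ['img', 'z_map', 'fx', 'fy', 'cx', 'cy', 'world_from_camera']
side 364.2715491035809 364.2715491035809 254.1197977231267 191.37648547334106 [[-0.987, 0.064, -0.149, 0.456], [-0.162, -0.399, 0.903, 0.666], [-0.002, 0.915, 0.404, 0.447], [0.0, 0.0, 0.0, 1.0]] 0.9959767659505209 ['img', 'z_map', 'fx', 'fy', 'cx', 'cy', 'world_from_camera']
```

View pics/top0.png

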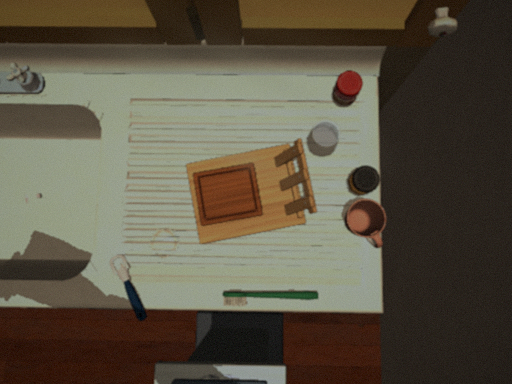

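View pics/side0.png

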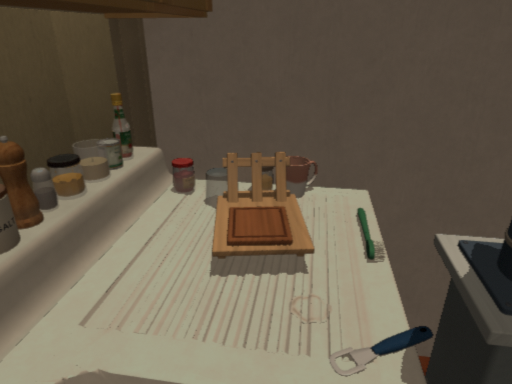

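The top view shows the deck's open edge from (187,163) to (201,242), the board at about (195–262, 165–225), and the slats at about (290,180). The side view shows the board at (230–290, 208–240) with the slats upright behind it at (230–290, 155–200).

```bash
cat > h.py <<'E'
import numpy as np,cv2
from scipy.spatial.transform import Rotation as R
def cloud(d):
    v,u=np.mgrid[:384,:512];z=d["z_map"]
    c=np.stack([(u-d["cx"])/d["fx"]*z,-(v-d["cy"])/d["fy"]*z,-z],-1)
    T=d["world_from_camera"];return c@T[:3,:3].T+T[:3,3]
def rays(d,px,z):
    px=np.asarray(px,float).reshape(-1,2);T=d["world_from_camera"]
    c=np.stack([(px[:,0]-d["cx"])/d["fx"],-(px[:,1]-d["cy"])/d["fy"],-np.ones(len(px))],-1)@T[:3,:3].T
    return T[:3,3]+c*((z-T[2,3])/c[:,2])[:,None]
def rect(d,mask,z):
    c=max(cv2.findContours(mask.astype(np.uint8),0,1)[0],key=cv2.contourArea)
    p=rays(d,c.reshape(-1,2),z)[:,:2]
    return cv2.minAreaRect((p*1000).astype(np.float32))
E
python3 - <<'E'
from h import *
d=dict(np.load("top0.npz"));P=cloud(d);im=d["img"].astype(int)
roi=np.zeros((384,512),bool);roi[120:265,170:330]=1
hsv=cv2.cvtColor(d["img"],cv2.COLOR_RGB2HSV)
for p in[(228,192),(258,205),(240,225),(275,165),(292,180),(150,200),(197,190)]:
    print(p,im[p[1],p[0]],hsv[p[1],p[0]],P[p[1],p[0]].round(3))
Z=P[...,2]
h,e=np.histogram(Z[roi],bins=np.arange(-.01,.2,.004));print([(round(a,3),b) for a,b in zip(e,h) if b>5])
b=roi&(Z>.068)&(Z<.082)&(hsv[...,2]<150)
b=cv2.morphologyEx(b.astype(np.uint8),cv2.MORPH_OPEN,np.ones((3,3)))
print("board",rect(d,b,.074),cv2.boxPoints(rect(d,b,.074)))
k=cv2.morphologyEx((roi&(Z>.05)&(Z<.085)).astype(np.uint8),cv2.MORPH_OPEN,np.ones((3,3)))
print("deck",rect(d,k,.06),cv2.boxPoints(rect(d,k,.06)))
ds=dict(np.load("side0.npz"));Ps=cloud(ds);h2=cv2.cvtColor(ds["img"],cv2.COLOR_RGB2HSV)
for p in [(233,180),(257,180),(281,180),(225,160),(245,160),(260,240),(180,175),(215,185),(298,175)]:print(p,Ps[p[1],p[0]].round(3))
for n,p in dict(mug=(366,216),honey=(365,180),glass=(324,138)).items():print(n,P[p[1],p[0]].round(3))
E
```

```text
(228, 192) [113  59  28] [ 11 192 113] [ 0.563 -0.016  0.072]
(258, 205) [115  59  25] [ 11 200 115] [ 0.532 -0.088  0.074]
(240, 225) [146 103  55] [ 16 159 146] [ 0.485 -0.046  0.06 ]
(275, 165) [126  96  55] [ 17 144 126] [ 0.632 -0.128  0.063]
(292, 180) [94 69 42] [ 16 141  94] [ 0.586 -0.166  0.121]
(150, 200) [154 161 143] [ 42  29 161] [ 0.55   0.192 -0.007]
(197, 190) [129  69  37] [ 10 182 129] [0.566 0.058 0.077]
[(np.float64(-0.01), np.int64(742)), (np.float64(-0.006), np.int64(4171)), (np.float64(-0.002), np.int64(6063)), (np.float64(0.002), np.int64(1821)), (np.float64(0.006), np.int64(55)), (np.float64(0.01), np.int64(15)), (np.float64(0.014), np.int64(13)), (np.float64(0.018), np.int64(14)), (np.float64(0.022), np.int64(18)), (np.float64(0.026), np.int64(13)), (np.float64(0.03), np.int64(12)), (np.float64(0.034), np.int64(11)), (np.float64(0.038), np.int64(20)), (np.float64(0.042), np.int64(14)), (np.float64(0.046), np.int64(18)), (np.float64(0.05), np.int64(33)), (np.float64(0.054), np.int64(831)), (np.float64(0.058), np.int64(3189)), (np.float64(0.062), np.int64(628
[... 1067 characters left out ...]
1.91415   47.960743]
 [510.22958  -98.65204 ]
 [637.4712   -74.07776 ]
 [609.15576   72.53502 ]]
deck ((563.8068237304688, -54.789459228515625), (199.603271484375, 259.12603759765625), 12.11227035522461) [[ 439.04095    50.948093]
 [ 493.4129   -202.40936 ]
 [ 688.5727   -160.52701 ]
 [ 634.20074    92.830444]]
(233, 180) [ 0.643 -0.15   0.109]
(257, 180) [ 0.584 -0.157  0.11 ]
(281, 180) [ 0.526 -0.171  0.108]
(225, 160) [ 0.667 -0.171  0.153]
(245, 160) [ 0.619 -0.184  0.151]
(260, 240) [0.545 0.058 0.072]
(180, 175) [ 0.827 -0.269  0.066]
(215, 185) [ 0.708 -0.213  0.065]
(298, 175) [ 0.489 -0.294  0.077]
mug [ 0.515 -0.357  0.014]
honey [ 0.594 -0.341  0.084]
glass [ 0.694 -0.244  0.091]
```

Call:
play_rows --motion "0 0 0 0 0 0" --grip 1

```text
time_s: 0.22
position: [0.291, 0.6088, 0.2498]
eef_rot: [0.221, 0.975, -0.0, -0.0]
contact_force: [-0.5, 0.4, -0.2]
gripper_width: 0.0861
finger_force: 0.0
```

```bash
cat >> h.py <<'E'
F=np.array([.5366,.0719,.06]);xs=np.array([.2099,-.9777,0]);ys=np.array([.9777,.2099,0]);zs=np.array([0,0,1.])
def W(x,y,z):return F+x*xs+y*ys+(z)*zs   # stand coords -> world (z above deck)
def S(p):q=np.asarray(p)-F;return np.array([q@xs,q@ys,q[2]])
def tool(a): # tool z in stand xz plane: a=0 down, a=pi/2 pointing +xs (from bowl to slats); tool y = ys
    z=np.sin(a)*xs-np.cos(a)*zs;y=ys;return R.from_matrix(np.stack([np.cross(y,z),y,z],1))
def toolv(a): # same z, closing axis (tool y) in the stand xz plane, tool x = -ys
    z=np.sin(a)*xs-np.cos(a)*zs;x=-ys;return R.from_matrix(np.stack([x,np.cross(z,x),z],1))
def step(p,r,pt,rt):
    return np.round(r.inv().apply(np.asarray(pt)-p)/.15,2),np.round((r.inv()*rt).as_rotvec()/.5,2)
def plan(p,r,pt,rt):
    p=np.asarray(p,float)
    while 1:
        a,b=step(p,r,pt,rt);m=max(abs(a).max(),abs(b).max())
        if m<.005:break
        n=np.ceil(m-1e-9);a=np.round(a/n,2);b=np.round(b/n,2)
        rows=max(np.linalg.norm(a)*.15/.0625,np.linalg.norm(b)*.5/np.radians(10.7))
        print(" ".join(map(str,a)),"|"," ".join(map(str,b)),"rows %.1f"%rows)
        p=p+r.apply(a*.15);r=r*R.from_rotvec(b*.5)
        if n<=1:break
E
python3 - <<'E'
from h import *
from station import bot
o=bot.get_obs();p=o["position"];r=R.from_quat(o["eef_rot"])
plan(p,r,W(.189,.003,.19),tool(0)); print(W(.189,.003,.19))
E
```

```text
-0.95 -0.88 0.0 | -0.0 0.0 0.46 rows 3.1
-0.84 -0.48 0.0 | -0.0 0.0 0.34 rows 2.3
-0.92 -0.33 0.0 | -0.0 0.0 0.34 rows 2.3
-0.96 -0.16 0.0 | -0.0 0.0 0.34 rows 2.3
-0.96 -0.01 0.0 | -0.0 0.0 0.35 rows 2.3
[ 0.5792042 -0.1122556  0.25     ]
```

Call:
play_rows --motion "-0.95 -0.88 0 0 0 0.46;-0.95 -0.88 0 0 0 0.46;-0.95 -0.88 0 0 0 0.46;-0.95 -0.88 0 0 0 0.46"

```text
time_s: 0.72
position: [0.3653, 0.4237, 0.2508]
eef_rot: [0.335, 0.942, -0.001, 0.001]
contact_force: [0.5, 1.4, 0.1]
gripper_width: 0.0854
finger_force: 0.0
```

Call:
play_rows --motion "-0.84 -0.48 0 0 0 0.34;-0.84 -0.48 0 0 0 0.34;-0.84 -0.48 0 0 0 0.34"

```text
time_s: 1.1
position: [0.4172, 0.2904, 0.2505]
eef_rot: [0.412, 0.911, -0.0, 0.0]
contact_force: [0.4, 1.4, 0.3]
gripper_width: 0.0854
finger_force: 0.0
```

Call:
play_rows --motion "-0.92 -0.33 0 0 0 0.34;-0.92 -0.33 0 0 0 0.34;-0.92 -0.33 0 0 0 0.34"

```text
time_s: 1.48
position: [0.4716, 0.1543, 0.2505]
eef_rot: [0.488, 0.873, -0.0, 0.001]
contact_force: [-0.3, 0.0, 0.8]
gripper_width: 0.0853
finger_force: 0.0
```

Call:
play_rows --motion "-0.96 -0.16 0 0 0 0.34;-0.96 -0.16 0 0 0 0.34;-0.96 -0.16 0 0 0 0.34"

```text
time_s: 1.85
position: [0.5272, 0.019, 0.2504]
eef_rot: [0.56, 0.828, -0.0, 0.001]
contact_force: [-0.4, 0.8, -0.3]
gripper_width: 0.0857
finger_force: 0.0
```

Call:
play_rows --motion "-0.96 -0.01 0 0 0 0.35;-0.96 -0.01 0 0 0 0.35;-0.96 -0.01 0 0 0 0.35;-0.96 -0.01 0 0 0 0.35"

```text
time_s: 2.35
position: [0.579, -0.1122, 0.2499]
eef_rot: [0.63, 0.777, -0.0, -0.0]
contact_force: [0.2, 0.3, -0.1]
gripper_width: 0.0857
finger_force: 0.0
```

Call:
play_rows --motion "0 0 0.5 0 0 0;0 0 0.93 0 0 0;0 0 0.93 0 0 0"

```text
time_s: 2.72
position: [0.5765, -0.1085, 0.1077]
eef_rot: [0.628, 0.778, -0.001, -0.003]
contact_force: [0.0, 0.3, -0.1]
gripper_width: 0.0854
finger_force: 0.0
```

```bash
python3 - <<'E'
from h import *
from station import bot
d=bot.get_image("side");o=bot.get_obs();print(o["position"])
cv2.imwrite("pics/s1.png",cv2.resize(d["img"][120:260,180:340,::-1],None,fx=5,fy=4.2))
P=cloud(d);m=np.linalg.norm(P[...,:2]-o["position"][:2],axis=-1)<.075
p=P[m&(P[...,2]>.07)];s=np.array([S(q) for q in p]);k=(s[:,0]<.2)&(s[:,0]>.17)&(abs(s[:,1])<.07)
print(np.percentile(p[k][:,2],[0,1,5,20]))
E
```

```text
[ 0.57714973 -0.10922883  0.10808937]
[0.10370979 0.10996071 0.12438053 0.1587793 ]
```

View pics/s1.png

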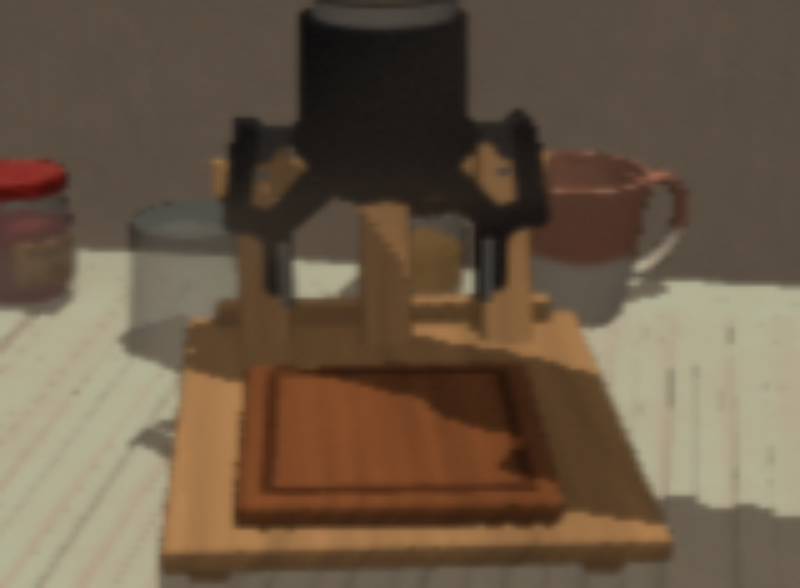

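The picture shows the open fingers above the gap, with their tips at about (280,300) and (490,300), roughly 5 mm below the TCP. The board lies below them, square on the deck, its inner edge at about row 368.

Call:
play_rows --motion "0 0 0.12 0 0 0;0 0 0.25 0 0 0;0 0 0.25 0 0 0;0 0 0.25 0 0 0"

```text
time_s: 3.28
position: [0.5798, -0.1114, 0.0752]
eef_rot: [0.629, 0.777, 0.001, 0.001]
contact_force: [0.2, 0.2, -0.2]
gripper_width: 0.0854
finger_force: 0.0
```

```bash
python3 - <<'E'
from h import *
from station import bot
o=bot.get_obs();p=o["position"];print(S(p),p,o["contact_force"]);plan(p,R.from_quat(o["eef_rot"]),W(.111,.004,.0105),tool(0))
E
```

```text
[0.18829413 0.00370938 0.01522798] [ 0.57975153 -0.11142477  0.07522798] [ 0.15265148  0.15102885 -0.20618836]
0.52 0.0 0.03 | 0.0 0.0 -0.0 rows 1.3
```

Call:
play_rows --motion "0.05 0 0.02 0 0 0;0.12 0 0.02 0 0 0;0.18 0 0.02 0 0 0;0.24 0 0.02 0 0 0;0.3 0 0.02 0 0 0"

```text
time_s: 3.9
position: [0.5691, -0.067, 0.0704]
eef_rot: [0.629, 0.777, -0.0, 0.0]
contact_force: [-0.6, -1.3, 0.6]
gripper_width: 0.0854
finger_force: 0.8
```

Call:
play_rows --motion "0.06 0 0 0 0 0;0.12 0 0 0 0 0;0.17 0 0 0 0 0;0.22 0 0 0 0 0;0.22 0 0 0 0 0"

```text
time_s: 4.53
position: [0.5621, -0.0344, 0.0702]
eef_rot: [0.629, 0.778, 0.0, -0.0]
contact_force: [-0.3, 0.5, -1.1]
gripper_width: 0.0857
finger_force: 0.0
```

Call:
play_rows --motion "-0.05 0 0 0 0 0;-0.05 0 -0.3 0 0 0;-0.05 0 -0.7 0 0 0;-0.05 0 -1 0 0 0;-0.05 0 -1 0 0 0"

```text
time_s: 5.15
position: [0.5657, -0.044, 0.2239]
eef_rot: [0.63, 0.777, 0.002, 0.003]
contact_force: [-0.3, -0.6, -1.2]
gripper_width: 0.0852
finger_force: 0.0
```

```bash
cat >> h.py <<'E'
def board(bot,n="top"):
    d=bot.get_image(n);P=cloud(d);h=cv2.cvtColor(d["img"],cv2.COLOR_RGB2HSV);Z=P[...,2]
    b=(Z>.064)&(Z<.085)&(h[...,0]<14)&(h[...,1]>150)&(abs(P[...,0]-.55)<.2)&(abs(P[...,1])<.2)
    b=cv2.morphologyEx(b.astype(np.uint8),cv2.MORPH_OPEN,np.ones((3,3)));r=rect(d,b,.074)
    bx=cv2.boxPoints(r)/1000;print(n,r[1],r[2]);[print(S([*q,.074]).round(4)) for q in bx]
E
python3 - <<'E'
from h import *
from station import bot
board(bot);board(bot,"side")
o=bot.get_obs();print(S(o["position"]))
E
```

```text
top (14.226052284240723, 14.251078605651855) 0.825885534286499
[ 0.0815 -0.0592  0.014 ]
[ 0.0955 -0.062   0.014 ]
[ 0.0983 -0.048   0.014 ]
[ 0.0843 -0.0452  0.014 ]
side (128.76138305664062, 160.39114379882812) 12.143933296203613
[-0.0656 -0.0616  0.014 ]
[ 0.0948 -0.0616  0.014 ]
[0.0947 0.0672 0.014 ]
[-0.0656  0.0671  0.014 ]
[0.11828111 0.00245524 0.16033983]
```

```bash
python3 - <<'E'
from h import *
from station import bot
o=bot.get_obs();p=o["position"];r=R.from_quat(o["eef_rot"]);print(o["qpos"].round(3))
t=W(-.16,.003,.17);rt=toolv(np.pi/2)
plan(p,r,t,rt);print()
plan(p,r,t,rt*R.from_rotvec([0,0,np.pi]))
E
```

```text
[-0.272  0.47   0.4    1.784 -0.222  0.931  0.431]
0.62 -0.0 -0.02 | 0.81 -0.81 -0.81 rows 3.8
0.52 0.17 -0.3 | 0.8 -0.8 -0.8 rows 3.7
0.27 0.16 -0.53 | 0.81 -0.81 -0.81 rows 3.8

0.62 -0.0 -0.02 | -0.81 -0.81 0.8 rows 3.7
0.52 -0.17 -0.3 | -0.8 -0.8 0.8 rows 3.7
0.27 -0.16 -0.53 | -0.81 -0.81 0.81 rows 3.8
```

Call:
play_rows --motion "0.5 0 0 0 -0.37 0;0.9 0 0 0 -0.74 0;0.9 0 0 0 -1 0;0.9 0 0 0 -1 0"

```text
time_s: 5.75
position: [0.535, 0.0926, 0.2187]
eef_rot: [0.607, 0.754, -0.157, 0.194]
contact_force: [0.3, 0.6, -0.9]
gripper_width: 0.0851
finger_force: 0.0
```

```bash
python3 - <<'E'
from h import *
from station import bot
o=bot.get_obs();p=o["position"];r=R.from_quat(o["eef_rot"]);print(o["qpos"].round(3),S(p),r.as_matrix()[:,2])
plan(p,r,W(-.16,.003,.17),tool(np.pi/2))
E
```

```text
[-0.981  0.576  0.674  1.855  0.19   0.912 -0.284] [-0.02054024  0.00276667  0.15865618] [ 0.10169864 -0.47217777 -0.87561723]
0.26 0.0 -0.17 | 0.0 -0.71 0.0 rows 1.9
0.18 0.0 -0.25 | 0.0 -0.71 0.0 rows 1.9
0.09 0.0 -0.3 | 0.01 -0.71 0.0 rows 1.9
```

Call:
play_rows --motion "0.26 0 -0.17 0 -0.4 0;0.26 0 -0.17 0 -0.71 0;0.26 0 -0.17 0 -0.71 0"

```text
time_s: 6.12
position: [0.5247, 0.1375, 0.2202]
eef_rot: [0.569, 0.709, -0.263, 0.323]
contact_force: [-0.0, 0.4, 0.2]
gripper_width: 0.0857
finger_force: 0.0
```

Call:
play_rows --motion "0.18 0 -0.25 0 -0.4 0;0.18 0 -0.25 0 -0.71 0;0.18 0 -0.25 0 -0.71 0"

```text
time_s: 6.5
position: [0.516, 0.1789, 0.2256]
eef_rot: [0.516, 0.64, -0.36, 0.441]
contact_force: [0.7, -0.5, -0.1]
gripper_width: 0.0853
finger_force: 0.0
```

```bash
python3 - <<'E'
from h import *
from station import bot
o=bot.get_obs();p=o["position"];r=R.from_quat(o["eef_rot"]);print(o["qpos"].round(3),S(p),r.as_matrix()[:,2])
plan(p,r,W(-.16,.003,.17),tool(np.pi/2))
E
```

```text
[-1.338  1.022  0.837  1.696  0.402  1.253 -0.622] [-0.10894443  0.00235551  0.165611  ] [ 0.19250679 -0.9158509  -0.35236098]
0.09 0.0 -0.33 | -0.01 -0.72 0.01 rows 1.9
```

Call:
play_rows --motion "0.09 0 -0.33 0 -0.4 0;0.09 0 -0.33 0 -0.72 0;0.09 0 -0.33 0 -0.72 0;0.09 0 -0.33 0 -0.72 0"

```text
time_s: 7.0
position: [0.5067, 0.2269, 0.236]
eef_rot: [0.449, 0.55, -0.444, 0.547]
contact_force: [0.1, -0.3, 0.9]
gripper_width: 0.0853
finger_force: 0.0
```

Call:
play_rows --motion "0 0 0 0 0 0.3;0 0 0 0 0 0.3"

```text
time_s: 7.25
position: [0.5063, 0.2283, 0.2357]
eef_rot: [0.488, 0.515, -0.401, 0.579]
contact_force: [0.2, 0.6, 0.5]
gripper_width: 0.0852
finger_force: 0.0
```

```bash
python3 - <<'E'
from h import *
from station import bot
o=bot.get_obs();p=o["position"];r=R.from_quat(o["eef_rot"]);print(o["qpos"].round(3),S(p),r.as_matrix()[:,2])
plan(p,r,W(-.16,.003,.17),tool(np.pi/2))
E
```

```text
[-1.418  1.269  0.919  1.574  0.447  1.453 -0.776] [-0.15927169  0.0032426   0.17573827] [ 0.20577829 -0.97857462 -0.00685618]
0.04 -0.01 -0.0 | -0.01 -0.01 -0.31 rows 0.8
```

Call:
play_rows --motion "0 0 0 0 0 -0.37;0 0 0 0 0 -0.74;0 0 0 0 0 -1"

```text
time_s: 7.62
position: [0.5062, 0.2287, 0.235]
eef_rot: [0.342, 0.621, -0.534, 0.46]
contact_force: [-0.2, 0.7, 0.2]
gripper_width: 0.0853
finger_force: 0.0
```

```bash
python3 - <<'E'
from h import *
from station import bot
o=bot.get_obs();p=o["position"];r=R.from_quat(o["eef_rot"]);print(o["qpos"].round(3),S(p),r.as_matrix()[:,2])
plan(p,r,W(-.16,.003,.03),toolv(np.pi/2))
E
```

```text
[-1.362  1.201  0.767  1.571  0.544  1.524 -0.38 ] [-0.15970796  0.0032099   0.17499863] [ 0.2066912  -0.97839165 -0.00534073]
0.3 0.11 0.0 | 0.0 -0.0 -0.81 rows 2.2
0.24 0.22 0.0 | 0.0 -0.0 -0.81 rows 2.2
0.12 0.3 0.0 | 0.01 -0.01 -0.81 rows 2.2
```

Call:
play_rows --motion "0.3 0.11 0 0 0 -0.4;0.3 0.11 0 0 0 -0.81;0.3 0.11 0 0 0 -0.81" --grip 0.6

```text
time_s: 8.0
position: [0.5065, 0.2288, 0.1868]
eef_rot: [0.212, 0.676, -0.615, 0.345]
contact_force: [0.3, -0.1, -0.2]
gripper_width: 0.0512
finger_force: 0.0
```

Call:
play_rows --motion "0.24 0.22 0 0 0 -0.4;0.24 0.22 0 0 0 -0.81;0.24 0.22 0 0 0 -0.81"

```text
time_s: 8.38
position: [0.5058, 0.2292, 0.1376]
eef_rot: [0.072, 0.704, -0.672, 0.216]
contact_force: [0.5, 0.1, 0.4]
gripper_width: 0.0512
finger_force: 0.0
```

```bash
python3 - <<'E'
from h import *
from station import bot
a=bot.get_image("side");o=bot.get_obs();p=o["position"];r=R.from_quat(o["eef_rot"]);print(o["qpos"].round(3),S(p),r.as_matrix()[:,2],o["gripper_width"])
plan(p,r,W(-.16,.003,.03),toolv(np.pi/2))
b=bot.get_image("top")
cv2.imwrite("pics/s2.png",cv2.resize(np.hstack([a["img"],b["img"]])[:,:,::-1],(800,300)))
E
```

```text
[-1.239  1.257  0.491  1.532  0.616  1.591  0.183] [-0.16038107  0.00295784  0.07781765] [ 0.20736744 -0.97825968 -0.0025981 ] 0.05117066526230788
0.13 0.29 0.0 | 0.0 -0.01 -0.83 rows 2.2
```

View pics/s2.png

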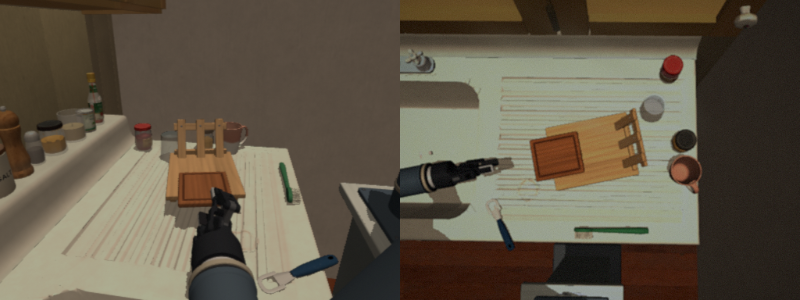

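The left half (side view) shows the hand over the bowl side at about (215,215), pointing at the board, which now overhangs the open edge at about (203,188). The right half (top view) shows the hand at (437–510, 165) in line with the board at (530–583, 133–180).

Call:
play_rows --motion "0.13 0.29 0 0 0 -0.4;0.13 0.29 0 0 0 -0.83;0.13 0.29 0 0 0 -0.83;0.13 0.29 0 0 0 -0.83"

```text
time_s: 8.98
position: [0.5051, 0.2297, 0.0896]
eef_rot: [-0.073, 0.704, -0.703, 0.075]
contact_force: [0.0, -0.2, -0.1]
gripper_width: 0.0514
finger_force: 0.0
```

```bash
python3 - <<'E'
from h import *
from station import bot
o=bot.get_obs();p=o["position"];r=R.from_quat(o["eef_rot"]);print(o["qpos"].round(3),S(p))
plan(p,r,W(-.15,.003,.007),toolv(np.pi/2)); plan(W(-.15,.003,.007),toolv(np.pi/2),W(-.05,.003,.007),toolv(np.pi/2))
E
```

```text
[-1.175  1.301  0.361  1.498  0.657  1.631  0.49 ] [-0.16089443  0.00229608  0.02957521]
-0.0 0.15 0.07 | 0.0 -0.0 -0.0 rows 0.4
0.0 -0.0 0.67 | 0.0 0.0 0.0 rows 1.6
```

Call:
play_rows --motion "0 0.08 0.03 0 0 0;0 0.15 0.07 0 0 0;0 0.15 0.07 0 0 0"

```text
time_s: 9.35
position: [0.5075, 0.2175, 0.0688]
eef_rot: [0.073, -0.701, 0.706, -0.074]
contact_force: [1.3, -3.7, 13.9]
gripper_width: 0.0512
finger_force: 0.0
```

Call:
play_rows --motion "0 0 0.2 0 0 0;0 0 0.45 0 0 0;0 0 0.67 0 0 0;0 0 0.67 0 0 0"

```text
time_s: 9.85
position: [0.5279, 0.117, 0.0689]
eef_rot: [0.073, -0.701, 0.706, -0.072]
contact_force: [-1.7, -2.6, 12.2]
gripper_width: 0.0516
finger_force: 0.0
```

```bash
python3 - <<'E'
from h import *
from station import bot
b=bot.get_image("top");o=bot.get_obs();p=o["position"];print(o["qpos"].round(3),S(p),o["contact_force"])
cv2.imwrite("pics/t3.png",cv2.resize(b["img"][130:260,130:330,::-1],(800,520)))
board(bot)
E
```

```text
[-1.085  1.318  0.394  1.68   0.737  1.428  0.388] [-0.04689956  0.00106256  0.00886458] [-0.80571937 -5.90350869 12.97384833]
top (128.0407257080078, 147.67495727539062) 11.966337203979492
[-0.0504 -0.0613  0.014 ]
[ 0.0973 -0.0617  0.014 ]
[0.0976 0.0663 0.014 ]
[-0.0501  0.0667  0.014 ]
```

View pics/t3.png

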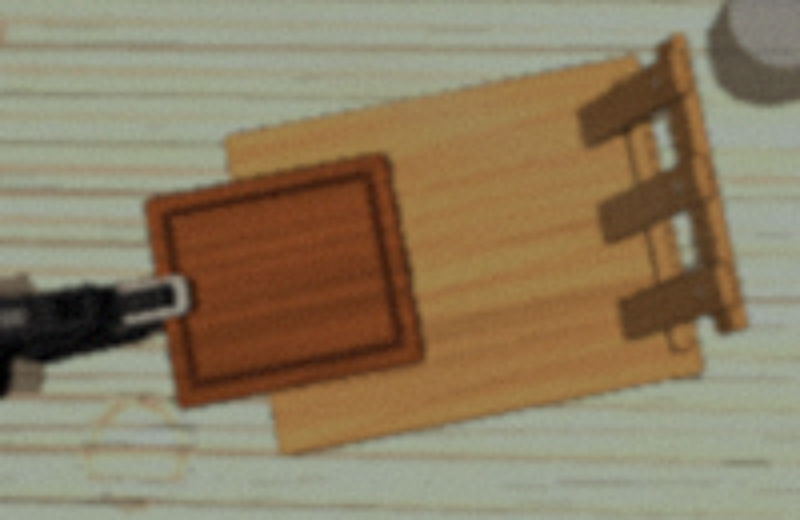

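The picture shows the upper finger over the board's outer end, with its tip at (190,295) about 16–18 mm in from the end at (163,300). The board is square and overhangs the open edge by about 50 mm.

Call:
play_rows --motion "0 -0.04 0 0 0 0;0 -0.04 0 0 0 0"

```text
time_s: 10.2
position: [0.5278, 0.1211, 0.0718]
eef_rot: [-0.076, 0.704, -0.703, 0.073]
contact_force: [-0.3, -0.4, 0.3]
gripper_width: 0.0509
finger_force: 0.0
```

Call:
play_rows --motion "0 0 0 0 0 0;0 0 0 0 0 0;0 0 0 0 0 0;0 0 0 0 0 0;0 0 0 0 0 0" --grip 0

```text
time_s: 10.82
position: [0.5278, 0.1211, 0.0718]
eef_rot: [-0.076, 0.703, -0.703, 0.073]
contact_force: [-0.5, -0.2, -3.4]
gripper_width: 0.013
finger_force: 61.9
```

```bash
python3 - <<'E'
from h import *
from station import bot
board(bot);o=bot.get_obs();p=o["position"];r=R.from_quat(o["eef_rot"]);print(o["qpos"].round(3),S(p),o["contact_force"],o["wrist_torque"],(toolv(np.pi/2).inv()*r).as_rotvec())
E
```

```text
top (128.076171875, 147.5934295654297) 12.124439239501953
[-0.0495 -0.0615  0.014 ]
[ 0.0981 -0.0615  0.014 ]
[0.098  0.0665 0.014 ]
[-0.0495  0.0665  0.014 ]
[-1.088  1.309  0.392  1.682  0.738  1.428  0.393] [-0.04993642  0.00172912  0.01183416] [-0.14625316 -0.21977846 -3.0659725 ] [ 1.81222089e+00  3.65883141e-01 -1.03384646e-03] [-0.00113167  0.00140344 -0.00437211]
```

```bash
cat >> h.py <<'E'
L=.148
def pose(ix,iz,a,y=.002):
    a=np.radians(a);return W(ix-L*np.sin(a),y,iz+L*np.cos(a)),toolv(a)
def calls(p,r,wp,n=3):
    for i in range(0,len(wp),n):
        out=[]
        for w in wp[i:i+n]:
            t=pose(*w);a,b=step(p,r,*t);out.append(" ".join("%g"%k for k in [*(a+0.),*(b+0.)]))
        print(";".join(out));a=np.array(out[-1].split(),float);p=p+r.apply(a[:3]*.15);r=r*R.from_rotvec(a[3:]*.5)
E
python3 - <<'E'
from h import *
from station import bot
o=bot.get_obs();p=o["position"];r=R.from_quat(o["eef_rot"])
k=np.array([[90,.098,.012],[75,.107,.035],[60,.117,.042],[30,.15,.042],[0,.168,.042],[-20,.195,.03]])[::-1]
A=np.arange(80,-21,-10);wp=[(np.interp(a,k[:,0],k[:,1]),np.interp(a,k[:,0],k[:,2]),a) for a in A]
calls(p,r,wp)
E
```

```text
0 -0.27 0.05 -0.35 0 0.01;0 -0.51 0.14 -0.7 0 0.01;0 -0.69 0.26 -1.04 -0.01 0.01
0 -0.21 0.07 -0.35 0.01 0;0 -0.41 0.18 -0.7 0.01 0;0 -0.61 0.32 -1.05 0.01 0
0 -0.2 0.04 -0.35 0 0;0 -0.4 0.1 -0.7 0 0;0 -0.59 0.19 -1.05 0 0
0 -0.27 0.06 -0.35 0 0;0 -0.52 0.14 -0.7 0 0
```

Call:
play_rows --motion "0 -0.27 0.05 -0.35 0 0;0 -0.51 0.14 -0.7 0 0;0 -0.69 0.26 -1 0 0;0 -0.69 0.26 -1 0 0"

```text
time_s: 11.38
position: [0.5372, 0.0791, 0.1806]
eef_rot: [-0.087, 0.857, -0.506, 0.053]
contact_force: [-0.1, -0.6, -2.9]
gripper_width: 0.0121
finger_force: 60.9
```

```bash
python3 - <<'E'
from h import *
from station import bot
o=bot.get_obs();p=o["position"];r=R.from_quat(o["eef_rot"]);z=r.as_matrix()[:,2];print(o["qpos"].round(3),S(p),S(p+L*z),o["contact_force"],o["gripper_width"])
k=np.array([[90,.098,.012],[75,.107,.035],[60,.117,.042],[30,.15,.042],[0,.168,.042],[-20,.195,.03]])[::-1]
A=np.arange(52,-21,-9);wp=[(np.interp(a,k[:,0],k[:,1]),np.interp(a,k[:,0],k[:,2]),a) for a in A]
calls(p,r,wp)
E
```

```text
[-0.946  0.809  0.335  1.863  0.745  1.192  0.589] [-0.00691959  0.0021206   0.1205702 ] [0.12271304 0.0012837  0.04917042] [-0.0656447  -0.595744   -2.93506723] 0.012105821220664378
0 -0.13 0.05 -0.32 -0.01 -0.01;0 -0.31 0.15 -0.63 -0.01 -0.02;0 -0.48 0.27 -0.95 -0.01 -0.02
0 -0.2 0.03 -0.31 0 0;0 -0.38 0.09 -0.63 0 0;0 -0.55 0.17 -0.94 0 0
0 -0.2 0.03 -0.31 0 0;0 -0.42 0.11 -0.63 0 0;0 -0.64 0.21 -0.94 0 0
```

Call:
play_rows --motion "0 -0.13 0.05 -0.32 0 0;0 -0.31 0.15 -0.63 0 0;0 -0.48 0.27 -0.95 0 0;0 -0.48 0.27 -0.95 0 0"

```text
time_s: 11.88
position: [0.5512, 0.0077, 0.2215]
eef_rot: [-0.095, 0.951, -0.292, 0.028]
contact_force: [0.0, 0.4, -4.1]
gripper_width: 0.0124
finger_force: 60.7
```

Call:
play_rows --motion "0 -0.2 0.03 -0.31 0 0;0 -0.38 0.09 -0.63 0 0;0 -0.55 0.17 -0.94 0 0;0 -0.55 0.17 -0.94 0 0"

```text
time_s: 12.38
position: [0.5674, -0.075, 0.2433]
eef_rot: [-0.098, 0.993, -0.063, 0.002]
contact_force: [-0.1, 0.9, -2.5]
gripper_width: 0.0129
finger_force: 60.5
```

```bash
python3 - <<'E'
from h import *
from station import bot
o=bot.get_obs();p=o["position"];r=R.from_quat(o["eef_rot"]);z=r.as_matrix()[:,2];print(o["qpos"].round(3),S(p),S(p+L*z),np.degrees(np.arctan2(z@xs,-z[2])),o["contact_force"],o["gripper_width"])
calls(p,r,[(.176,.042,-6),(.183,.038,-13),(.195,.03,-20)])
E
```

```text
[-0.059  0.418  0.048  1.755  0.13   0.959  1.677] [ 0.15013771 -0.00070089  0.18328216] [ 0.16877956 -0.00223369  0.03646896] 7.236499254906578 [-0.12990096  0.89334064 -2.47342398] 0.012946028061957939
-0.02 -0.28 0 -0.46 -0.02 -0.03;-0.02 -0.44 0.06 -0.71 -0.02 -0.03;-0.03 -0.62 0.17 -0.95 -0.01 -0.03
```

Call:
play_rows --motion "-0.01 -0.24 0 -0.33 -0.02 -0.03;-0.02 -0.42 0.05 -0.64 -0.02 -0.03;-0.03 -0.62 0.17 -0.95 -0.01 -0.03;-0.03 -0.62 0.17 -0.95 -0.01 -0.03;-0.03 -0.62 0.17 -0.95 -0.01 -0.03"

```text
time_s: 13.0
position: [0.5921, -0.1574, 0.2279]
eef_rot: [-0.11, 0.978, 0.174, -0.021]
contact_force: [-0.5, 0.3, -2.5]
gripper_width: 0.0128
finger_force: 60.7
```

```bash
python3 - <<'E'
from h import *
from station import bot
a=bot.get_image("side");b=bot.get_image("top")
o=bot.get_obs();p=o["position"];r=R.from_quat(o["eef_rot"]);z=r.as_matrix()[:,2];print(o["qpos"].round(3),S(p),S(p+L*z),np.degrees(np.arctan2(z@xs,-z[2])),o["contact_force"],o["gripper_width"])
calls(p,r,[(.195,.008,-20)])
cv2.imwrite("pics/p4.png",cv2.resize(np.hstack([a["img"][100:260,160:350],b["img"][110:270,160:350]])[:,:,::-1],(800,340)))
E
```

```text
[ 0.402  0.61  -0.102  1.486 -0.255  1.243  2.218] [0.23464206 0.00704079 0.16989281] [0.18374004 0.0062335  0.03092441] -20.117019253400095 [ 0.11996776  0.28150008 -2.61822553] 0.012499200448917685
0.03 -0.12 0.12 0 -0.01 0.03
```

View pics/p4.png

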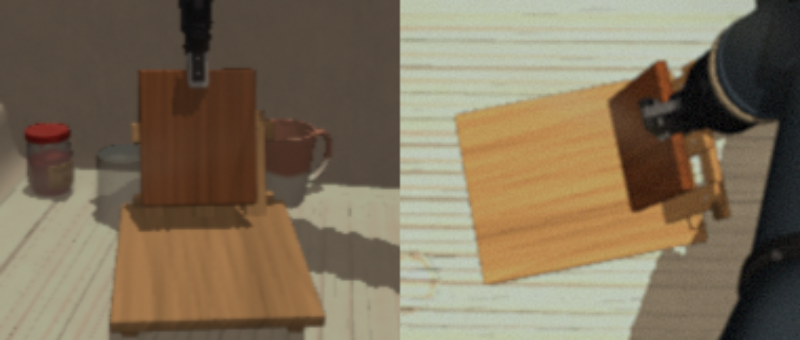

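The left half (side view) shows the board held past upright in front of the slats, underside towards the bowl, spanning (138–256, 70–205). The right half (top view) shows it roughly parallel to the slats, near (655,135).

Call:
play_rows --motion "0.03 -0.06 0.06 0 0 0.03;0.03 -0.1 0.1 0 0 0.03;0.03 -0.1 0.1 0 0 0.03"

```text
time_s: 13.48
position: [0.59, -0.1686, 0.2106]
eef_rot: [-0.103, 0.979, 0.173, -0.02]
contact_force: [-0.3, -0.1, -3.0]
gripper_width: 0.0127
finger_force: 60.6
```

```bash
cat >> h.py <<'E'
def lean(bot):
    d=bot.get_image("side");P=cloud(d);h=cv2.cvtColor(d["img"],cv2.COLOR_RGB2HSV)
    q=(P-F);s=np.stack([q@xs,q@ys,q[...,2]],-1)
    m=(h[...,0]<14)&(h[...,1]>140)&(s[...,0]>.1)&(s[...,0]<.32)&(abs(s[...,1])<.1)&(s[...,2]>-.01)&(s[...,2]<.2)
    m=cv2.erode(cv2.morphologyEx(m.astype(np.uint8),cv2.MORPH_OPEN,np.ones((3,3))),np.ones((2,2)))>0
    v=s[m];A=np.c_[v[:,1:],np.ones(len(v))];c,*_=np.linalg.lstsq(A,v[:,0],rcond=None)
    for _ in range(3):
        e=v[:,0]-A@c;g=abs(e)<.01;c,*_=np.linalg.lstsq(A[g],v[g,0],rcond=None)
    v=v[g];print("n",g.sum(),"yaw",c[0].round(3),"lean deg",np.degrees(np.arctan(c[1])).round(1),"front face x at deck",c[2].round(4),"z",np.percentile(v[:,2],[1,99]).round(3),"y",np.percentile(v[:,1],[1,99]).round(3))
E
python3 - <<'E'
from h import *
from station import bot
lean(bot)
o=bot.get_obs();p=o["position"];r=R.from_quat(o["eef_rot"]);z=r.as_matrix()[:,2];print(o["qpos"].round(3),S(p),S(p+L*z),np.degrees(np.arctan2(z@xs,-z[2])),o["contact_force"],o["gripper_width"])
E
```

```text
n 3091 yaw 0.001 lean deg 20.1 front face x at deck 0.1824 z [0.017 0.15 ] y [-0.059  0.065]
[ 0.417  0.629 -0.096  1.503 -0.256  1.211  2.229] [0.24627057 0.0020045  0.15113618] [0.19549544 0.00161459 0.01211956] -20.064469550819872 [-0.26083494  0.60365394 -3.17477419] 0.01273878664638115
```

```bash
python3 - <<'E'
from h import *
from station import bot
o=bot.get_obs();p=o["position"];r=R.from_quat(o["eef_rot"])
calls(p,r,[(.199,.008,-21.5),(.203,.004,-23)])
E
```

```text
0 -0.06 0.02 -0.05 -0.01 0;0 -0.12 0.03 -0.1 -0.01 0
```

Call:
play_rows --motion "0 -0.06 0.02 -0.05 0 0;0 -0.12 0.03 -0.1 0 0;0 -0.12 0.03 -0.1 0 0;0 -0.12 0.03 -0.1 0 0"

```text
time_s: 14.02
position: [0.5936, -0.1837, 0.2008]
eef_rot: [-0.102, 0.975, 0.198, -0.022]
contact_force: [-0.1, 1.3, -2.4]
gripper_width: 0.0127
finger_force: 60.7
```

```bash
python3 - <<'E'
from h import *
from station import bot
lean(bot)
o=bot.get_obs();p=o["position"];r=R.from_quat(o["eef_rot"]);z=r.as_matrix()[:,2];print(S(p),S(p+L*z),np.degrees(np.arctan2(z@xs,-z[2])),o["contact_force"],o["gripper_width"])
E
```

```text
n 3003 yaw 0.002 lean deg 22.8 front face x at deck 0.1933 z [0.01  0.141] y [-0.058  0.065]
[0.26158097 0.00217324 0.14097771] [0.20391641 0.00188243 0.0046745 ] -22.931323130113107 [-0.11463113 -0.48498586 -2.65442971] 0.012333873848478448
```

Call:
play_rows --motion "0 -0.01 0.01 0 0 0;0 -0.01 0.01 0 0 0"

```text
time_s: 14.32
position: [0.5941, -0.184, 0.1996]
eef_rot: [-0.103, 0.975, 0.197, -0.022]
contact_force: [0.2, -0.3, 1.9]
gripper_width: 0.0126
finger_force: 61.3
```

Call:
play_rows --motion "0 0 0 0 0 0;0 0 0 0 0 0;0 0 0 0 0 0;0 0 0 0 0 0" --grip 0.35

```text
time_s: 14.82
position: [0.5937, -0.1844, 0.199]
eef_rot: [-0.102, 0.975, 0.197, -0.022]
contact_force: [-0.1, -0.1, 0.5]
gripper_width: 0.0298
finger_force: 0.3
```

Call:
play_rows --motion "0 0 -0.1 0 0 0;0 0 -0.25 0 0 0;0 0 -0.5 0 0 0;0 0 -0.5 0 0 0"

```text
time_s: 15.32
position: [0.6012, -0.2149, 0.2715]
eef_rot: [-0.102, 0.975, 0.196, -0.02]
contact_force: [-0.4, -0.7, -0.0]
gripper_width: 0.03
finger_force: 0.0
```

```bash
python3 - <<'E'
from h import *
from station import bot
lean(bot)
o=bot.get_obs();p=o["position"];print(S(p),o["contact_force"],o["gripper_width"])
E
```

```text
n 3024 yaw -0.002 lean deg 26.8 front face x at deck 0.1933 z [0.008 0.136] y [-0.057  0.065]
[0.29283608 0.00251266 0.20980148] [-0.28402305 -0.33431439 -1.38776118] 0.029790915670611026
```

Call:
play_rows --motion "0 0 -0.3 0 0 0;0 0 -0.5 0 0 0;0 0 -0.5 0 0 0;0 0 -0.5 0 0 0"

```text
time_s: 15.88
position: [0.606, -0.2407, 0.3361]
eef_rot: [-0.103, 0.975, 0.198, -0.023]
contact_force: [0.1, 1.0, -1.4]
gripper_width: 0.0299
finger_force: 0.0
```

```bash
python3 - <<'E'
from h import *
from station import bot
lean(bot)
a=bot.get_image("side");b=bot.get_image("top")
cv2.imwrite("pics/p5.png",cv2.resize(np.hstack([a["img"][100:260,160:350],b["img"][110:270,160:350]])[:,:,::-1],(800,340)))
E
```

```text
n 3031 yaw 0.0 lean deg 26.7 front face x at deck 0.1935 z [0.008 0.136] y [-0.058  0.065]
```

View pics/p5.png

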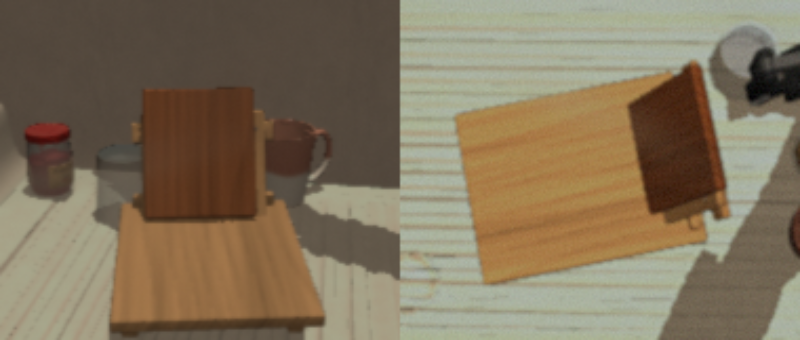

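The board leans squarely on the slats with its underside to the bowl, spanning (142–256, 88–217) in the side view. The hand is clear, and the glass and mug have not moved.

```bash
python3 -c "
from station import bot
print(bot.hand_in())"
```

```text
the job is handed in; nothing more can be done
None
```

The board was slid out, turned over and left leaning squarely on the slats with its underside to the bowl, and the job is handed in; no verdict came back, but my last camera check put every measured value inside the limits.

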